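# Read an agar slope in the fluorescence viewer behind the amber filter

## Robot

A 6-joint arm with a two-finger parallel gripper is mounted at the origin on a cart in front of the work surface, level with it; the furniture and walls round the work are solid. World frame = base frame: x ahead of the robot, y to its left, z up, the work surface at z = 0. Lengths are in mm, angles in rad, forces in N, time in s.
With the tool pointing down it reaches from about 300 to 775 mm from the base axis. Payload 14.6 kg.
Tool frame: the origin (TCP) lies on the centre line of the jaws, within the pads' length; the fingertips stand 19 mm ahead of it and the grasp point (between the pads) is the TCP (bot.tip_reach is the distance from the TCP to the fingertips, in mm); y points along the fingers, x is the direction in which the jaws open and shut, and the axes are right-handed (so a half turn about y gives the same grasp; the last joint's range is limited). The gripper opens to 85 mm and grips with 20 to 120 N. Pads are 22 mm wide; open, the fingers measure 114 mm over their backs; the gripper's body (76 mm by 85 mm) begins 54 mm behind the grasp point. The pads swing forward as they close: fully open they stand 13 mm farther back than shut.
Start: joints at [-1.175, 0.3, 1.521, -0, 1.321, -0.067], TCP at [245.542, -492.137, 250.281] pointing down, gripper open.
Joint ranges: [-3.03, 3.03], [-0.79, 2.21], [0.23, 2.52], [-1.04, 4.18], [0, 3.07], [-2.55, 2.55]. Speed limits (rad/s): [2.22, 2.22, 2.57, 3.14, 3.14, 3.14].

## Interface

Orientations are given as a unit quaternion [w, x, y, z].
In Python, from rig import bot gives the robot as it stands. Calls block until the motion is done:
- bot.move_to(position, orientation): joint-space move of the TCP to a pose.
- bot.servo_line(position, attitude=None, speed=150, until_force=None): straight line of the TCP; attitude=None keeps the orientation; speed is the mean speed in mm/s. With until_force (N) it stops when the force on the tool has changed by that much, and returns True; else False.
- bot.move_joints(angles): joint-space move.
- bot.move_gripper(opening, grip_force=None): finger opening in mm; grip_force is the grip in N (None keeps the last); returns when the fingers have stopped.
- bot.dwell(seconds).
- bot.ik(position, orientation): joint angles nearest the present ones, or None.
- bot.read_state(): the state.
- bot.read_camera(name): name is "side" or "top"; returns a dict with "image" (384x512x3 uint8, blue, green, red), "depth" (384x512 float32, mm along the optical axis (not along the pixel's ray), 0 where there is no reading), "fovy" (degrees; the focal length in pixels is half the picture's height over the tangent of half this angle, whatever the lens; pixels are square), "cx", "cy" (the principal point, pixels), "eye" and "attitude" of the camera in the world. Camera axes: x right, y down, z forward; pixel columns grow to the right and rows downward; lengths in mm; the calibration is good to about 2 mm. A picture is of the moment at which its call begins.
A pose or a line that the arm cannot do raises bot.MotionError and nothing moves.
- bot.finish_job(): hands the job in, once; it reports no verdict.
The state is a dict: "clock": time; "joint_positions": joint angles; "qvel": joint speeds; "effort": joint torques, N m; "ee_pos": TCP position; "tool_rot": TCP orientation; "ft_force": force on the tool from outside, world axes, zero at the start; "moment": the same for the moment, N m; "grip_width": finger opening in mm.
Only numpy, scipy, OpenCV 4.12 (cv2) and the standard library are available. Lean on these libraries where they do the work, as an engineer would, in place of code of your own. Each camera call takes 0.05 s, during which the arm holds its last target. There are 200 camera calls.

## Task

Take the culture tube with the green agar from the tube rest and lay it gently in the V cradle of the viewer's slide-out stage, agar end towards the viewing hood and plug outwards; then push the stage fully home, so that the agar lies under the hood. Turn the filter turret, click by click, until the amber filter (four dots at the rim) has clicked in under the hood. Leave the two other tubes in their rest and do not disturb the bottles and dishes round about.

Things in the scene. Friction and masses are not known exactly. Their poses are not given: they have to be found in the camera images.
- viewer: Fluorescence viewer, bolted down: grey base 250 x 160 x 16 mm with a tongue 115 mm to the right, column at the back, arm with a black six-lobed filter turret on top, slide-out stage to the right. Origin: on the bench under the viewing axis. Own x: from hood to column, away from the robot; own y: left, the way the stage goes home; z up.
- view_axis (a point): Point on the vertical viewing axis, 130 mm above the bench; axes as the viewer's. The viewing hood, a fixed bright metal ring 43 mm across with its top 151 mm above the bench, stands round this axis on a bracket over the turret's front edge; a lamp collar under it reaches down to 85 mm above the bench.
- stage (a joint): Stage slide (m): 0 is fully out, 0.140 fully home against its stop; pushed along the viewer's own +y, it stays where it is left (about 1.5 N of friction plus 4 N per m/s).
- cradle (a point): Middle of the stage's cradle, 58 mm above the bench; moves with the stage, axes as the viewer's. A steel V saddle (12 mm long, 28 mm wide, tips 4 mm higher than this point) stands 45 mm to either side along own y; the stage plate is 30 mm below. Right place of a tube: axis along own y through this point, closed end 105 mm to own +y, plug at own -y. Stage out: turret 133 mm or more away.
- stage_handle (a point): Axis of the stage's handle post, 85 mm above the bench: a 14 mm steel post with a 20 mm black knob 80 to 100 mm above the bench. It stands 62 mm to the robot's side (own -x) and 59 mm outwards (own -y) of the cradle middle, axes as the viewer's. Push it from its outer (own -y) side; what lies under it is 28 mm above the bench at most.
- turret (a joint): Turret angle (rad), growing clockwise from above, no end stops. It clicks in at multiples of 1.047 (60 degrees): 0 is the clear filter under the hood, then each click clockwise brings blue, green, amber, red, grey blank, clear again; amber is at +3.142 or -3.142. A sprung roller drops into the valleys of the lobed rim: about 0.11 N m leaves a stop, and past half way it snaps on by itself.
- turret_knob (a point): Middle of the turret's grey grip bar (56 mm long, 16 mm thick, 159 to 197 mm above the bench), on the turret's vertical axis, 178 mm above the bench, 44 mm to the viewer's own +x of the viewing axis. Own x runs along the bar and turns with it; pinch it along own y. Fingertips 155 mm or more above the bench clear the hood. Disc: 144 mm across, top 130 mm above the bench.
- amber_filter (a point): Centre of the amber (orange-yellow) filter window, 30 mm across, on top of the turret, 44 mm from its axis; four white dots at the rim beside it. The others, going round: clear 1 dot, blue 2, green 3, red 5, grey blank 6.
- tube_rest: Blue rest for lying tubes, bolted down, 180 x 121 mm: two bars with three steel V saddles each. Origin: on the bench under the middle; own y runs along the tubes, which lie at own x = -65, 0 and +65 mm in any order, closed ends to own +y, axes 52 mm above the bench; saddles at own y = -45 and +60 mm, bars 10 mm high.
- tube_green: The tube wanted: glass 15.2 mm thick and 168 mm long, green agar in its closed end, brown cotton plug (20 to 30 mm thick) at the other, 213 mm overall, 26 g. Lies level in the rest. Own origin: centre of the round closed end, on the glass axis within 1.5 mm; own z runs along the tube from the closed end to the plug.
- tube_green_grip (a point): Point on the green tube's axis 105 mm from the closed end, near its centre of mass and free between the saddles of rest and cradle: take it here, across the glass. Axes as the tube's: own z towards the plug.
- tube_green_agar (a point): Point on the green tube's axis 20 mm from the closed end, in the agar.
- tube_pink: Culture tube with pink agar, 203 mm, otherwise like the green one; to be left in the rest. Lies level in the rest. Own origin: centre of the round closed end, on the glass axis within 1.5 mm; own z runs along the tube from the closed end to the plug.
- tube_yellow: Culture tube with pale yellow agar, 208 mm, otherwise like the green one; to be left in the rest. Lies level in the rest. Own origin: centre of the round closed end, on the glass axis within 1.5 mm; own z runs along the tube from the closed end to the plug.
- dropper_a: White dropper bottle, 29 mm across and 76 mm tall, behind the work; origin under its middle. To be left alone.
- dropper_b: Yellow-capped dropper bottle, 32 mm across and 81 mm tall, beside the other one; origin under its middle. To be left alone.
- dish_stack: Taped stack of three culture dishes, 95 mm across and 45 mm tall, behind the rest; origin under its middle. To be left alone.

How it is judged (in metres and radians):
On the way, in this order (a step that is already met when the one before it is completed fails the run):
1. the green tube lies let go in the V cradle, agar end towards the hood (x of tube_green_grip in the frame of cradle between -0.004 and 0.004 m and y of tube_green_grip in the frame of cradle between -0.015 and 0.015 m and z of tube_green_grip in the frame of cradle between -0.004 and 0.004 m and x of tube_green_agar in the frame of cradle between -0.006 and 0.006 m and y of tube_green_agar in the frame of cradle between 0.07 and 0.1 m and z of tube_green_agar in the frame of cradle between -0.006 and 0.006 m and contact force between tube_green and the fingers below 0.1 N), for 0.2 s.
2. the stage is pushed home with the green tube in its cradle (x of tube_green_grip in the frame of cradle between -0.004 and 0.004 m and y of tube_green_grip in the frame of cradle between -0.015 and 0.015 m and z of tube_green_grip in the frame of cradle between -0.004 and 0.004 m and x of tube_green_agar in the frame of cradle between -0.006 and 0.006 m and y of tube_green_agar in the frame of cradle between 0.07 and 0.1 m and z of tube_green_agar in the frame of cradle between -0.006 and 0.006 m and value of joint stage above 0.136 m), for 0.2 s.
At the end, for the whole second after the job is handed in: Stage within 4 mm of home; green tube at rest, let go, in both saddles (axis within 4 mm, lengthwise within 15 mm of its place), agar under the hood, plug outwards; amber filter clicked in, still, within 5 mm of the viewing axis; pink and yellow tubes within 20 mm of where they lay (all of step 2 and contact force between tube_green and the fingers below 0.1 N and horizontal distance between tube_green_agar and view_axis below 0.022 m and horizontal distance between amber_filter and view_axis below 0.005 m and linear speed of tube_green below 0.02 m/s and velocity of joint turret between -0.1 and 0.1 rad/s and distance of each of tube_pink, tube_yellow from where it was at the start of the episode below 0.02 m); the robot touches nothing.
It fails at once if the green tube is dropped or thrown (it moves faster than 0.6 m/s while no finger holds it) (linear speed of tube_green above 0.6 m/s and contact force between tube_green and the fingers below 0.1 N).
It fails at once if the pink or the yellow tube is moved by more than 30 mm (distance of any of tube_pink, tube_yellow from where it was at the start of the episode above 0.03 m).
It fails at once if a dropper bottle or the dish stack is moved by more than 30 mm (distance of any of dropper_a, dropper_b, dish_stack from where it was at the start of the episode above 0.03 m).
It also fails if it takes over 69 s, if anything falls off the work surface, if the arm or the gripper's body presses on something with over 40 N, if the wrist force passes 120 N, or if a joint passes its speed limit or range.

## Working session

There is one attempt and no reset: what is moved stays moved. The work goes in short steps, each a Python script; the robot and the scene stay as the last script left them, time stands still between calls to the robot, and variables do not carry over. Pictures are saved under pics/ and viewed, about 8 in all and at most 12, crops included, and the job is handed in when it is done.

```bash
ls; mkdir -p pics
cat > h.py <<'E'
import numpy as np, cv2
from rig import bot
from scipy.spatial.transform import Rotation as R
def rot(q): return R.from_quat([q[1],q[2],q[3],q[0]]).as_matrix()
def cam(n):
    c=bot.read_camera(n); c['R']=rot(c['attitude']); c['f']=192/np.tan(np.radians(c['fovy'])/2); return c
def ray(c,u,v):
    d=np.stack([(np.asarray(u,float)-c['cx'])/c['f'],(np.asarray(v,float)-c['cy'])/c['f'],np.ones(np.shape(u))],-1)
    return d@c['R'].T
def onz(c,u,v,z):
    d=ray(c,u,v); e=np.array(c['eye']); return e+d*((z-e[2])/d[...,2])[...,None]
def cloud(c):
    v,u=np.mgrid[:384,:512]; return np.array(c['eye'])+ray(c,u,v)*c['depth'][...,None]
def quat(ang):
    # tool y down, tool x horizontal at world angle ang
    x=np.array([np.cos(ang),np.sin(ang),0]);y=np.array([0,0,-1.]);q=R.from_matrix(np.stack([x,y,np.cross(x,y)],1)).as_quat()
    return [q[3],q[0],q[1],q[2]]
E
python3 - <<'E'
from h import *
s=bot.read_state();print(s); 
for n in('top','side'):
    c=cam(n);cv2.imwrite(f'pics/{n}0.png',c['image']);print(n,c['eye'],c['R'].round(3).tolist(),c['fovy'],c['cx'],c['cy'],(c['depth']>0).mean())
    np.save(n+'.npy',c,allow_pickle=True)
print(rot(s['tool_rot']).round(3))
E
```

```text
pics
{'clock': 0.0, 'joint_positions': array([-1.17457954e+00,  3.00452278e-01,  1.52159939e+00,  1.54146599e-05,
        1.32071507e+00, -6.66055096e-02]), 'qvel': array([ 0.00012416, -0.00244746, -0.00095679, -0.00074534, -0.00022597,
       -0.00029828]), 'effort': array([ 1.99409864e-03, -5.43508065e+01, -3.61799812e+01, -9.28545433e-06,
        4.02799735e-03,  1.37071005e-06]), 'ee_pos': array([ 245.47325837, -491.93378977,  249.72388675]), 'tool_rot': array([ 0.60159237, -0.601101  ,  0.37233193, -0.37166267]), 'ft_force': array([ 0.39831343,  0.28247655, -0.35864679]), 'moment': array([-0.04644577,  0.0171347 , -0.01118766]), 'grip_width': 85.54488167523029}
top [ 326.5944482   -62.67284361 1331.63148738] [[0.034, -0.979, 0.203], [-0.999, -0.032, 0.01], [-0.003, -0.203, -0.979]] 46.57204069318627 256.0255332635637 191.69891540822306 0.9957784016927084
side [455.64805089 981.61855643 673.34621607] [[-0.994, -0.067, 0.081], [-0.103, 0.463, -0.881], [0.021, -0.884, -0.467]] 47.077467031111084 258.7684987504332 189.68141298083955 0.9844004313151041
[[ 0.446 -0.     0.895]
 [-0.895  0.001  0.446]
 [-0.001 -1.     0.   ]]
```

View pics/top0.png

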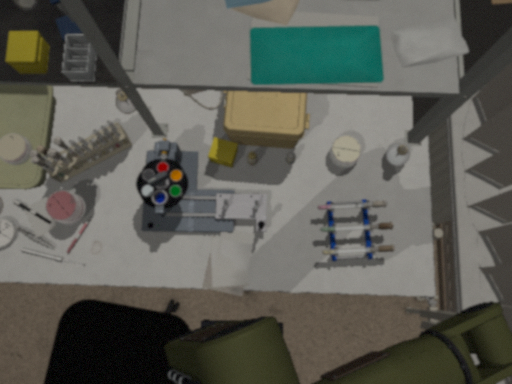

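View pics/side0.png

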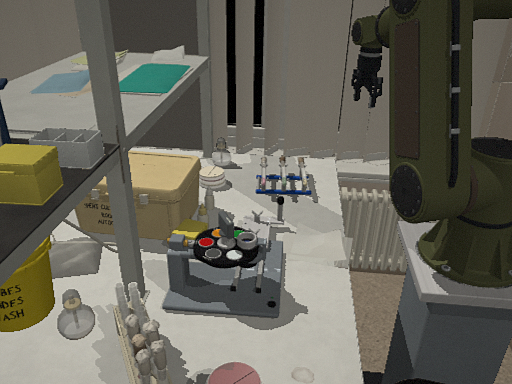

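Run:
```python
from h import *
c=np.load('top.npy',allow_pickle=True).item()
im=c['image']
a=cv2.resize(im[130:250,130:280],None,fx=5,fy=5,interpolation=cv2.INTER_CUBIC)
b=cv2.resize(im[190:270,310:400],None,fx=6,fy=6,interpolation=cv2.INTER_CUBIC)
cv2.imwrite('pics/a.png',a);cv2.imwrite('pics/b.png',b)
P=cloud(c)
for u,v in [(160,185),(176,175),(163,180),(150,225),(262,232),(240,205),(355,225),(368,213),(362,249),(345,150),(398,155),(290,155),(250,155),(265,110),(300,85),(160,130)]: print(u,v,P[v,u].round())
```

```text
160 185 [579. 208. 160.]
176 175 [615. 173. 133.]
163 180 [590. 198. 174.]
150 225 [487. 261.  22.]
262 232 [480. -71.   2.]
240 205 [555.  -3.  28.]
355 225 [ 503. -337.   57.]
368 213 [ 547. -386.   10.]
362 249 [ 435. -355.   59.]
345 150 [ 730. -312.   46.]
398 155 [ 716. -467.   56.]
290 155 [ 703. -146.   64.]
250 155 [698. -28.  71.]
265 110 [804. -68. 158.]
300 85 [ 781. -146.  372.]
160 130 [773. 247.  51.]
```

View pics/a.png

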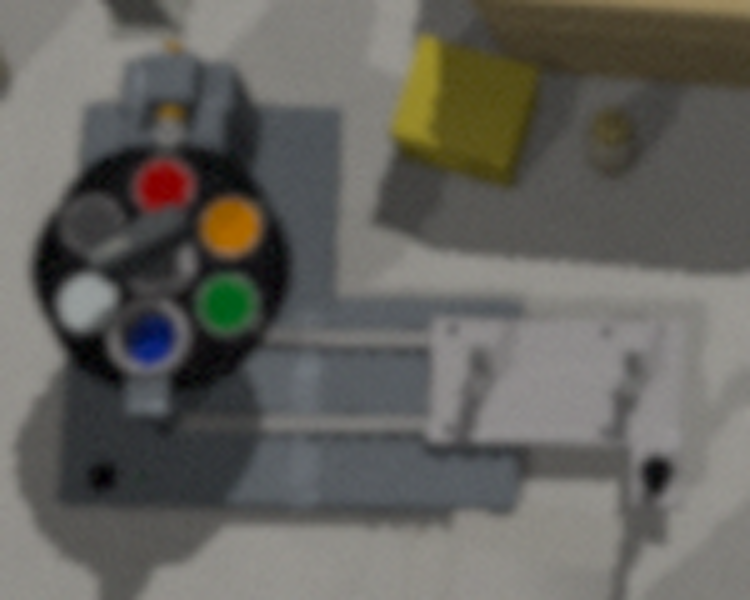

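View pics/b.png

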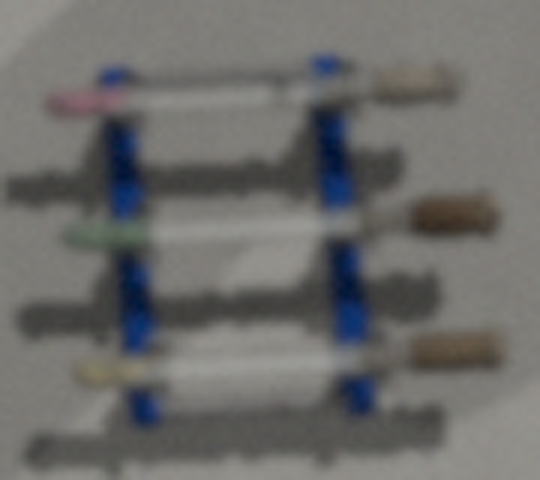

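Run:
```python
from h import *
c=np.load('top.npy',allow_pickle=True).item()
im=c['image'];P=cloud(c);hsv=cv2.cvtColor(im,cv2.COLOR_BGR2HSV);X,Y,Z=P[...,0],P[...,1],P[...,2]
def cen(m,z):
    n,l,s,ce=cv2.connectedComponentsWithStats(m.astype(np.uint8)); i=1+np.argmax(s[1:,4]); return onz(c,*ce[i],z),s[i,4]
reg=np.zeros(Z.shape,bool);reg[150:215,130:195]=1
H,S,V=cv2.split(hsv.astype(int))
W={}
for n,lo,hi in(('red',0,6),('red',172,180),('amber',9,20),('green',50,75),('blue',108,125)):
    m=reg&(H>=lo)&(H<=hi)&(S>130)&(V>60)
    if m.sum()>15: p,a=cen(m,130);print(n,p.round(1),a);W[n]=p
# disc rim: black pixels convex hull
m=(reg&(V<45)).astype(np.uint8);n,l,s,_=cv2.connectedComponentsWithStats(m);i=1+np.argmax(s[1:,4])
h=cv2.convexHull(np.argwhere(l==i)[:,::-1].astype(np.int32))[:,0];q=onz(c,h[:,0],h[:,1],130)[:,:2]
(cx,cy),r=cv2.minEnclosingCircle(q.astype(np.float32));print('disc',cx,cy,r)
# knob bar
k=reg&(Z>185)&(Z<205);print('knob',k.sum(),P[k].mean(0) if k.any() else 0, np.linalg.svd(P[k][:,:2]-P[k][:,:2].mean(0))[2][0] if k.any() else 0)
k=reg&(Z>143)&(Z<156)&(X<585);print('hood',k.sum(),P[k].mean(0),P[k].min(0),P[k].max(0))
# stage
st=np.zeros(Z.shape,bool);st[185:235,200:275]=1
k=st&(abs(Z-28)<4)&(Y<60);rc=cv2.minAreaRect(P[k][:,:2].astype(np.float32));print('plate',rc,P[k][:,2].mean())
k=st&(Z>42)&(Z<72);n,l,s,ce=cv2.connectedComponentsWithStats(k.astype(np.uint8))
for i in range(1,n):
    q=P[l==i]
    if len(q)>3:print('saddle?',len(q),q.mean(0).round(1),q.min(0).round(1),q.max(0).round(1))
k=st&(Z>75);print('handle',k.sum(),P[k].mean(0),P[k].min(0),P[k].max(0))
k=st&(V<50);p,a=cen(k,100);print('handle colour z100',p,a)
# rest
rr=np.zeros(Z.shape,bool);rr[195:265,312:400]=1
k=rr&(Z>45)&(Z<70);n,l,s,ce=cv2.connectedComponentsWithStats(k.astype(np.uint8))
for i in range(1,n):
    q=P[l==i]
    if len(q)>30:
        g=q[(q[:,1]<-290)&(q[:,1]>-400)];f=np.polyfit(g[:,1],g[:,0],1)
        print('tube',len(q),q.min(0).round(1),q.max(0).round(1),'x=%.4f y+%.1f'%tuple(f),'angle',np.degrees(np.arctan(f[0])), g[:,2].max())
k=rr&(H>105)&(H<130)&(S>120);rc=cv2.minAreaRect(onz(c,*np.argwhere(k)[:,::-1].T,10)[:,:2].astype(np.float32));print('bars',rc)
```

```text
red [638.6 213.  130. ] 66
red [639.3 226.1 130. ] 6
amber [616.6 174.4 130. ] 113
green [572.1 173.2 130. ] 70
blue [550.2 213.1 130. ] 54
disc 628.2470703125 200.32504272460938 63.310264587402344
knob 146 [591.52207365 209.17558195 195.82941328] [-0.5146176   0.85741981]
hood 138 [536.25094977 207.9662428  148.4264174 ] [507.89573446 188.8587308  143.10300372] [570.70549936 229.89222725 155.76758096]
plate ((535.0469360351562, -11.151054382324219), (111.9460678100586, 141.5630645751953), 0.42176270484924316) 28.413253930145444
saddle? 42 [553.2  37.5  54.6] [539.   31.5  42.8] [566.5  43.2  62.6]
saddle? 42 [555.  -52.3  54.8] [539.1 -56.9  45.9] [568.6 -47.3  63.3]
saddle? 4 [486.6 -65.9  50.2] [485.  -70.3  45.1] [488.6 -61.5  57.6]
handle 55 [452.35192252 -66.24773399 390.18491902] [326.5944482  -75.38680782  92.03208312] [ 499.89110078  -58.39579192 1331.63148738]
handle colour z100 [489.85299397 -65.97619135 100.        ] 22
tube 410 [ 541.8 -430.8   46. ] [ 580.9 -230.5   67. ] x=-0.0947 y+529.7 angle -5.409526886161767 64.98970743814402
tube 438 [ 477.4 -448.1   45.9] [ 515.5 -237.    66.4] x=-0.0901 y+466.2 angle -5.148301547677102 65.24512428070034
tube 449 [ 412.6 -447.7   46.1] [ 452.5 -243.3   67. ] x=-0.0889 y+401.6 angle -5.079920712942903 65.91284734138844
bars ((494.94049072265625, -328.71966552734375), (173.462646484375, 119.19779968261719), 5.069607734680176)
```

Run:
```python
from h import *
a=np.radians(5.1)
for n,p,g in(('rest',[497,-341,52],a),('cr',[554,-7.4,58],np.radians(1.2)),('push',[488,-110,68],np.radians(1.2)),('t1',[593.5,211,179],np.radians(31.3)),('t2',[593.5,211,179],np.radians(-89)),('t2b',[593.5,211,179],np.radians(-104))):
    j=bot.ik(p,quat(g));print(n,None if j is None else np.round(j,2))
bot.move_gripper(44,25)
bot.move_to([497,-341,130],quat(a))
bot.servo_line([497,-341,52.5],speed=100)
print(bot.read_state()['ee_pos'])
bot.move_gripper(10,25)
s=bot.read_state();print(s['grip_width'],s['ft_force'],s['clock'])
bot.servo_line([497,-341,150],speed=80)
s=bot.read_state();print(s['ee_pos'],s['grip_width'],s['clock'])
c=cam('top');d=cam('side')
cv2.imwrite('pics/g.png',np.hstack([cv2.resize(c['image'][150:300,290:430],(400,400),interpolation=cv2.INTER_CUBIC),cv2.resize(d['image'][80:220,200:340],(400,400),interpolation=cv2.INTER_CUBIC)]))
np.save('topg.npy',c,allow_pickle=True)
```

```text
rest [-0.66  0.64  1.52 -0.    0.98 -0.75]
cr [-0.08  0.54  1.67 -0.    0.93 -0.1 ]
push [-0.29  0.43  1.82 -0.    0.89 -0.32]
t1 [ 0.28  0.54  1.36 -0.    1.25 -0.26]
t2 [ 0.28  0.54  1.36 -0.    1.25  1.84]
t2b [ 0.28  0.54  1.36 -0.    1.25  2.1 ]
[ 497.30587588 -341.24609371   53.16512384]
14.128040526197772 [5.29065825 0.90600262 2.87748176] 3.0833
[ 496.83314447 -340.87580507  149.4057374 ] 14.103771800671439 4.45
```

View pics/g.png

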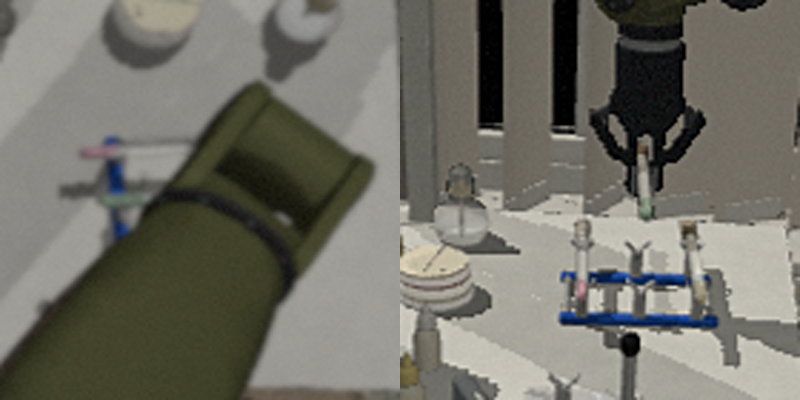

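Run:
```python
from h import *
q=quat(np.radians(1.2))
bot.move_to([553.3,-7.4,140],q); bot.dwell(0.3)
f0=bot.read_state()['ft_force']
bot.servo_line([553.3,-7.4,75],speed=80); bot.dwell(0.2)
f0=bot.read_state()['ft_force']
for z in (64,62,60,59,58):
    hit=bot.servo_line([553.3,-7.4,z],speed=25,until_force=6)
    s=bot.read_state();print(z,hit,s['ee_pos'].round(1),(s['ft_force']-f0).round(1))
    if hit: break
print(s['clock'])
d=cam('side');cv2.imwrite('pics/p.png',cv2.resize(d['image'][170:300,190:340],(750,600)[0:2],interpolation=cv2.INTER_CUBIC))
```

```text
64 False [553.3  -7.4  63.9] [ 1.  -0.1  0.6]
62 False [553.3  -7.4  62. ] [ 1.1 -0.3  0.9]
60 False [553.3  -7.4  60. ] [ 0.1  1.1 -0.1]
59 False [553.8  -7.4  59.4] [2.6 0.1 4. ]
58 False [554.   -7.4  59. ] [ 1.1  0.8 12. ]
8.8833
```

View pics/p.png

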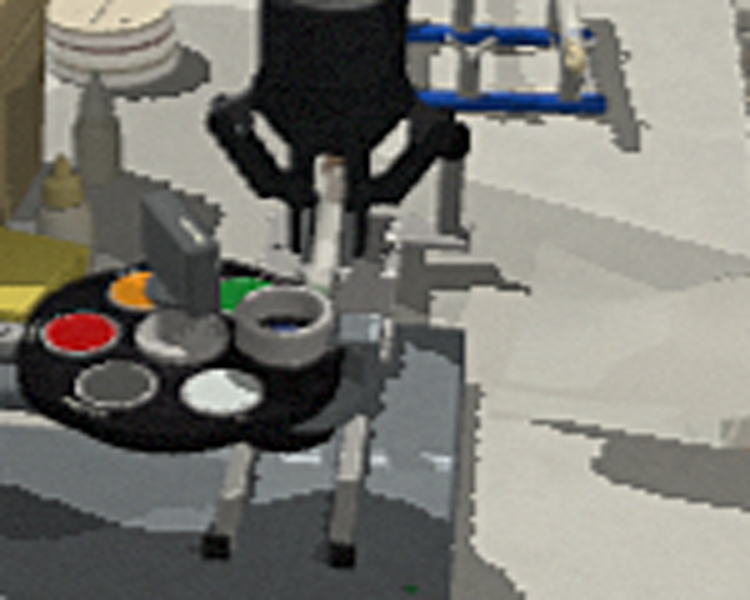

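Run:
```python
from h import *
bot.servo_line([554,-7.4,59.3],speed=20)
bot.move_gripper(40,20); bot.dwell(0.3)
print(bot.read_state()['ft_force'].round(1))
bot.servo_line([554,-7.4,150],speed=100)
q=quat(np.radians(1.2))
bot.move_gripper(0,20)
bot.move_to([488,-112,150],q)
print(bot.read_state()['clock'])
c=cam('top');P=cloud(c);d=cam('side')
a=cv2.resize(c['image'][180:260,160:300],(700,400),interpolation=cv2.INTER_CUBIC)
cv2.imwrite('pics/r.png',a)
Pd=cloud(d)
for Q in(P,Pd):
    X,Y,Z=Q[...,0],Q[...,1],Q[...,2]
    k=(Z>55)&(Z<78)&(abs(X-554)<20)&(Y>-135)&(Y<120);g=Q[k]
    print(k.sum(),g.min(0).round(1),g.max(0).round(1))
    for y in range(-120,120,20):
        b=g[abs(g[:,1]-y)<10]
        if len(b):print(y,len(b),b[:,0].mean().round(1),np.percentile(b[:,2],90).round(1))
```

```text
[ 0.5 -0.5 -0.2]
11.9333
275 [539.1 -53.1  55.3] [568.6  94.   73. ]
-60 4 565.5 63.6
-40 36 553.7 66.9
-20 35 552.2 68.0
0 34 551.4 67.4
20 31 551.1 69.0
40 52 552.2 66.6
60 40 551.6 67.8
80 34 551.9 68.4
100 9 550.7 67.2
236 [ 538.4 -107.7   55. ] [570.   65.6  70.5]
-100 25 554.8 67.6
-80 32 555.2 67.2
-60 22 555.6 67.4
-40 27 555.2 67.0
-20 23 554.2 66.5
0 22 553.7 66.1
20 24 553.4 66.6
40 44 553.2 65.5
60 17 551.3 66.5
```

View pics/r.png

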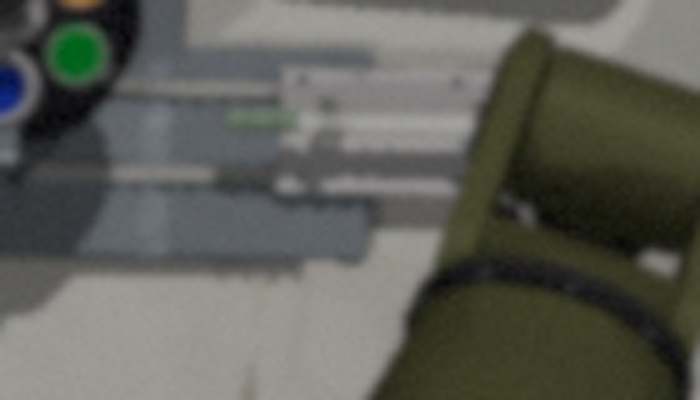

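Run:
```python
from h import *
bot.servo_line([489,-112,70],speed=120)
print(bot.read_state()['ft_force'].round(1))
hit=bot.servo_line([486,64,70],speed=45,until_force=14)
s=bot.read_state();print(hit,s['ee_pos'].round(1),s['ft_force'].round(1),s['clock'])
c=cam('side');P=cloud(c);np.save('sideh.npy',c,allow_pickle=True)
X,Y,Z=np.moveaxis(P,-1,0)
d=cam('top');cv2.imwrite('pics/s.png',np.hstack([cv2.resize(c['image'][170:300,190:340],(400,347),interpolation=cv2.INTER_CUBIC),cv2.resize(d['image'][130:260,130:280],(400,347),interpolation=cv2.INTER_CUBIC)]))
```

```text
[ 0.6 -0.9  0.5]
True [486.2  44.7  69.8] [-1.5 -7.4  1.6] 15.8667
```

View pics/s.png

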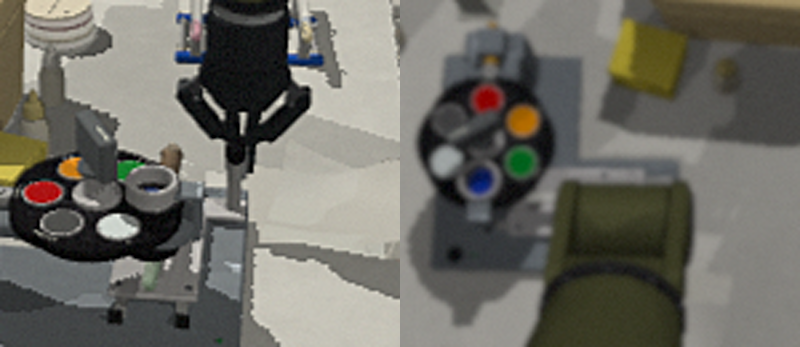

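Run:
```python
from h import *
hit=bot.servo_line([486,66,70],speed=25,until_force=22)
s=bot.read_state();print(hit,s['ee_pos'].round(1),s['ft_force'].round(1),s['clock'])
bot.dwell(0.3)
bot.servo_line([486,20,70],speed=120)
bot.servo_line([486,20,240],speed=200)
bot.move_gripper(50,40)
bot.move_to([500,20,260],quat(np.radians(31.3)))
c=cam('side');d=cam('top')
for n,c in(('side',c),('top',d)):
    P=cloud(c);X,Y,Z=np.moveaxis(P,-1,0);V=c['image'].max(2)
    k=(Z>75)&(Z<106)&(abs(X-487)<18)&(Y>45)&(Y<110)&(V<70)
    print(n,k.sum(),P[k].mean(0).round(1) if k.any() else '',P[k].min(0).round(1) if k.any() else '',P[k].max(0).round(1) if k.any() else '')
    k=(abs(Z-28)<3.5)&(abs(X-554)<65)&(Y>0)&(Y<260);print('plate y',np.percentile(P[k][:,1],[1,50,99]).round(1))
np.save('top2.npy',d,allow_pickle=True)
X,Y,Z=np.moveaxis(cloud(d),-1,0);k=(Z>190)&(Z<205)&(abs(X-594)<45)&(abs(Y-212)<45);q=cloud(d)[k];print('knob',len(q),q.mean(0),cv2.minAreaRect(q[:,:2].astype(np.float32)))
print(bot.read_state()['clock'])
```

```text
True [486.   44.7  69.6] [ 1.1 -7.8 -0.2] 16.2667
side 60 [490.   74.5  94.1] [482.4  62.8  78.6] [497.7  81.7 102.7]
plate y [ 58.3 176.9 231.1]
top 10 [493.1  68.2 100.3] [491.4  61.3  95.5] [495.2  75.6 104.1]
plate y [ 57.  166.4 222.8]
knob 134 [591.8121513  209.65720342 196.62844158] ((593.1893920898438, 209.84426879882812), (16.92311668395996, 55.82295608520508), 32.69736862182617)
19.125
```

Run:
```python
from h import *
d=np.load('top2.npy',allow_pickle=True).item();V=d['image'].max(2);P=cloud(d);X,Y,Z=np.moveaxis(P,-1,0)
G=onz(d,*np.meshgrid(np.arange(512),np.arange(384)),100)
k=(abs(G[...,0]-490)<20)&(abs(G[...,1]-74)<25)&(V<50);print('handle z100',k.sum(),G[k].mean(0).round(1) if k.any() else '')
q=quat(np.radians(32))
p=[593,210.5]
bot.move_to(p+[250],q); bot.servo_line(p+[180],speed=120)
f0=bot.read_state()['ft_force']
bot.move_gripper(10,30)
s=bot.read_state();print(s['grip_width'],(s['ft_force']-f0).round(1),s['moment'].round(2))
j=np.array(s['joint_positions']);print(j.round(3))
for i in range(1,13):
    j2=j.copy();j2[5]+=np.radians(10*i);bot.move_joints(j2.tolist())
    if i%2==0:
        s=bot.read_state();print(10*i,(s['ft_force']-f0).round(1),s['moment'].round(2),s['ee_pos'].round(1))
bot.dwell(0.2);print(s['clock'])
bot.move_gripper(50,30);bot.dwell(0.2)
bot.servo_line(p+[260],speed=120)
bot.move_to([450,-100,300],quat(0))
bot.dwell(0.2)
s=bot.read_state();print(s['clock'],s['ft_force'].round(1))
c=cam('top');np.save('top3.npy',c,allow_pickle=True);e=cam('side')
cv2.imwrite('pics/t.png',np.hstack([cv2.resize(e['image'][190:310,150:300],(400,320),interpolation=cv2.INTER_CUBIC),cv2.resize(c['image'][130:250,130:280],(400,320),interpolation=cv2.INTER_CUBIC)]))
H,S,Vv=cv2.split(cv2.cvtColor(c['image'],cv2.COLOR_BGR2HSV).astype(int))
for n,lo,hi in(('red',0,6),('amber',8,20),('green',50,75),('blue',108,125)):
    m=(H>=lo)&(H<=hi)&(S>130)&(Vv>60);m[:150]=0;m[215:]=0;m[:,:130]=0;m[:,195:]=0
    v,u=np.nonzero(m);print(n,len(u),onz(c,u.mean(),v.mean(),130).round(1) if len(u) else '')
P=cloud(c);X,Y,Z=np.moveaxis(P,-1,0);k=(Z>190)&(Z<205)&(abs(X-594)<45)&(abs(Y-212)<45);print(cv2.minAreaRect(P[k][:,:2].astype(np.float32)))
```

```text
handle z100 18 [501.1  61.2 100. ]
15.692813089951684 [9.1 5.5 0.1] [ 0.45 -0.91 -0.07]
[ 0.283  0.535  1.355  0.     1.248 -0.275]
20 [ 1.3  1.1 -2.3] [-0.07  0.31  0.03] [593.9 211.1 181. ]
40 [-1.5  0.7  0.3] [-0.    0.77 -0.04] [593.8 211.1 181. ]
60 [-4.6  0.6  1. ] [ 0.15  1.29 -0.16] [593.7 211.1 181. ]
80 [-6.8  2.2  0.9] [0.28 1.31 0.02] [593.7 211.2 180.9]
100 [-7.1  2.3  1.1] [ 0.38  1.35 -0.01] [593.6 211.3 180.9]
120 [-6.6  3.2 -0.1] [ 0.41  1.3  -0.13] [593.6 211.4 180.9]
24.6167
28.2833 [ 0.2 -0.2  0. ]
red 78 [571.9 173.6 130. ]
amber 77 [564.6 213.  130. ]
green 80 [570.2 249.6 130. ]
blue 89 [614.6 250.4 130. ]
((592.97314453125, 210.18304443359375), (54.98902130126953, 16.932086944580078), 2.9672818183898926)
```

View pics/t.png

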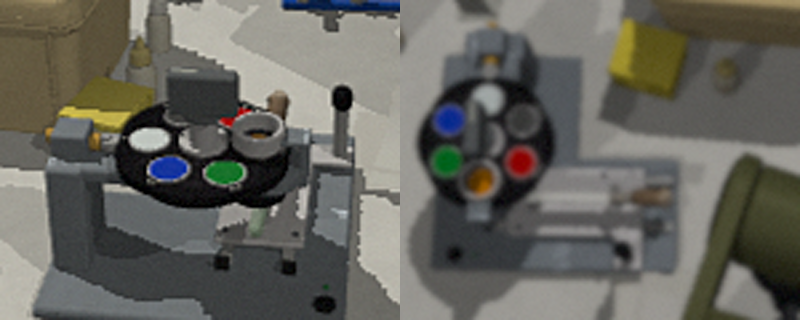

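Run:
```python
from h import *
c=np.load('top3.npy',allow_pickle=True).item();c0=np.load('top.npy',allow_pickle=True).item()
for d,y in((c0,-66),(c,74)):
    V=d['image'].max(2);P=cloud(d);G=onz(d,*np.meshgrid(np.arange(512),np.arange(384)),100)
    k=(abs(G[...,0]-489)<16)&(abs(G[...,1]-y)<16)&(V<50);print('handle',k.sum(),G[k].mean(0).round(1))
    X,Y,Z=np.moveaxis(P,-1,0)
    k=(abs(Z-28)<3)&(abs(X-554)<40)&(abs(Y-(y+5))<60);print('plate outer end y',np.percentile(P[k][:,1],[0,1,2,5]).round(1))
for d in(c,cam('side')):
    Q=cloud(d);Y=Q[...,1];g=Q[(Q[...,2]>52)&(Q[...,2]<80)&(abs(Q[...,0]-552)<20)&(Y>10)&(Y<140)];print(g[:,1].min().round(1))
    for y in range(30,140,20):
        b=g[abs(g[:,1]-y)<10]
        if len(b):print(y,len(b),b[:,0].mean().round(1),np.percentile(b[:,2],90).round(1))
d=cam('side');h=cv2.cvtColor(d['image'],cv2.COLOR_BGR2HSV);Q=cloud(d)
k=(h[...,0]>35)&(h[...,0]<80)&(h[...,1]>25)&(Q[...,2]>45)&(Q[...,2]<75)&(abs(Q[...,0]-550)<25)&(Q[...,1]>150)&(Q[...,1]<260)
print('agar',k.sum(),Q[k].min(0).round(1),Q[k].max(0).round(1)) if k.any() else 0
```

```text
handle 22 [489.9 -66.  100. ]
plate outer end y [-81.3 -80.6 -80.2 -78.1]
handle 23 [486.3  66.2 100. ]
plate outer end y [19.5 34.7 47.3 54.3]
18.9
30 48 551.6 69.1
50 49 551.1 68.6
70 43 551.1 68.0
90 48 551.5 67.4
110 34 550.9 68.8
130 33 549.8 68.9
26.3
30 28 553.5 67.5
50 30 551.8 66.8
70 11 549.4 67.6
agar 58 [543.2 203.7  56.2] [555.2 234.   67.3]
```

Run:
```python
from h import *
print(bot.finish_job(), bot.read_state()['clock'])
```

```text
the job is handed in; nothing more can be done
the job is handed in; nothing more can be done
```

I laid the green tube in the V cradle, pushed the stage against a firm stop and turned the turret two clicks clockwise to amber. I then backed the arm off and handed the job in at about 28 s; no verdict is reported.

**Tube:** After release it lay level, with its top 66–68 mm above the bench and the agar end towards the hood. With the stage in, the agar end reaches to about y = 234 mm, which puts the agar point about 3 mm from the viewing axis.

**Turret:** The last picture shows amber inside the hood ring. The grip bar had turned 120° to within about 0.5°. The colour reading for amber itself (565, 213) was thrown off by orange parts on the column. I relied on the picture, the bar and the other windows instead.

**Stage (one check that disagreed):** The handle moved only 132 mm, not 140 mm. Two pushes stopped hard at the same place, with force limits of 14 N and 22 N. The cradle had started about 7 mm inwards of where fully out should be, and it now stands 86 mm from the viewing axis, against 85 mm expected. I took that as fully home and did not test it further.

**Other objects:** I did not measure the pink and yellow tubes, bottles or dishes again at the end. The pink and yellow tubes were still in their rest in the picture taken after I lifted the green one, and the arm did not go near the others.

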